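Rinse the glue jar and drain the washed jars

TASK

Set up the draining rack by the sink and put the washed jars on it. Press every loose peg's tapered shank into an empty socket of the rack until it is fully home, its collar down on the socket. Rinse the tall jar: press it, mouth down, onto the rinser so that the sprung head goes right down to its stop, and hold it there for a good second. In the end every jar, the tall one included, stands mouth down on a peg of its own, resting on the peg's collar. Leave the model window that lies drying on the worktop where it is.

Things in the scene. Friction and masses are not known exactly. Their poses are not given: they have to be found in the camera images.
- peg1_mid (a point): loose white plastic draining peg, 112 mm long, 80 g, upright, hanging by its collar in the stand. Tapered round shank 42 mm long below, collar 70 mm across and 6 mm thick, then a cone (40 mm wide at its foot, 22 mm high) and a round post 18 mm thick. Point: on the axis, 45 mm above the collar's underside, 25 mm below the tip; the post is straight from 17 mm below it to 18 mm above it. May be absent (None)
- peg2_mid (a point): loose white plastic draining peg, 112 mm long, 80 g, upright, hanging by its collar in the stand. Tapered round shank 42 mm long below, collar 70 mm across and 6 mm thick, then a cone (40 mm wide at its foot, 22 mm high) and a round post 18 mm thick. Point: on the axis, 45 mm above the collar's underside, 25 mm below the tip; the post is straight from 17 mm below it to 18 mm above it. May be absent (None)
- peg3_mid (a point): loose white plastic draining peg, 112 mm long, 80 g, upright, hanging by its collar in the stand. Tapered round shank 42 mm long below, collar 70 mm across and 6 mm thick, then a cone (40 mm wide at its foot, 22 mm high) and a round post 18 mm thick. Point: on the axis, 45 mm above the collar's underside, 25 mm below the tip; the post is straight from 17 mm below it to 18 mm above it. May be absent (None)
- peg4_mid (a point): loose white plastic draining peg, 112 mm long, 80 g, upright, hanging by its collar in the stand. Tapered round shank 42 mm long below, collar 70 mm across and 6 mm thick, then a cone (40 mm wide at its foot, 22 mm high) and a round post 18 mm thick. Point: on the axis, 45 mm above the collar's underside, 25 mm below the tip; the post is straight from 17 mm below it to 18 mm above it. May be absent (None)
- socket1 (a point): tapered socket of the rack, empty at the start: centre of its boss's top face, z up, y along the row. A peg set in loosely stops with its collar about 5 mm above the boss; pushed down with 10 to 20 N it goes home, collar flush on the boss (the peg's point is then 45 mm above this point), and friction holds it
- socket2 (a point): tapered socket of the rack, empty at the start: centre of its boss's top face, z up, y along the row. A peg set in loosely stops with its collar about 5 mm above the boss; pushed down with 10 to 20 N it goes home, collar flush on the boss (the peg's point is then 45 mm above this point), and friction holds it
- socket3 (a point): tapered socket of the rack, empty at the start: centre of its boss's top face, z up, y along the row. A peg set in loosely stops with its collar about 5 mm above the boss; pushed down with 10 to 20 N it goes home, collar flush on the boss (the peg's point is then 45 mm above this point), and friction holds it
- socket4 (a point): tapered socket of the rack, empty at the start: centre of its boss's top face, z up, y along the row. A peg set in loosely stops with its collar about 5 mm above the boss; pushed down with 10 to 20 N it goes home, collar flush on the boss (the peg's point is then 45 mm above this point), and friction holds it
- rack: the draining rack, fixed: steel drip tray 100 x 460 mm (y is its length), 16 mm high, with five round grey bosses in a row, 43 mm across, 90 mm apart, tops 60 mm above the worktop: socket1 to socket4, then towards +y the one that holds the fixed peg. Origin at the centre of its underside
- fixed_peg_mid (a point): the peg already fixed in the rack's fifth socket, shaped as the loose ones and fully home; its point is likewise 45 mm above the collar's underside, so 39 mm above the collar's top face
- stand: the aluminium stand, fixed, 170 x 170 mm and 55 mm high, with four square holes 35 mm wide, two by two and 80 mm apart, in which the loose pegs hang; origin at the centre of its underside, x and y along its sides
- tall_jar_mid (a point): the tall glass jar with a paper band, 66 mm outside diameter, 130 mm high, about 270 g, wall 4 mm, always mouth down (closed bottom on top). This point is at its centre, half-way up, 65 mm above the mouth's rim; z points up. It is always there
- jar1_mid (a point): a plain glass jar, 66 mm outside diameter, 80 mm high, about 190 g, wall 4 mm, always mouth down (closed bottom on top). This point is at its centre, half-way up, 40 mm above the mouth's rim; z points up. May be absent (None)
- jar2_mid (a point): a plain glass jar, 66 mm outside diameter, 80 mm high, about 190 g, wall 4 mm, always mouth down (closed bottom on top). This point is at its centre, half-way up, 40 mm above the mouth's rim; z points up. May be absent (None)
- jar3_mid (a point): a plain glass jar, 66 mm outside diameter, 80 mm high, about 190 g, wall 4 mm, always mouth down (closed bottom on top). This point is at its centre, half-way up, 40 mm above the mouth's rim; z points up. May be absent (None)
- rinser_top (a point): the rinser's sprung head, a black spoked disc 80 mm across with a nozzle 22 mm wide and 6 mm high at its centre, above a steel drip tray 140 x 140 mm, 24 mm high, fixed on the worktop. This point is the centre of the disc's top face, on which a jar's rim stands, 55 mm above the worktop when the head is up; it moves with the head
- rinser_head (a joint): how far the rinser's head is pressed down: 0 up, 0.014 m at its stop. The spring resists with about 5 N at first and 11 N at the stop, so a jar's own weight does not press it down; it springs back up
- model_window_mid (a point): a flat white model window, about 128 x 90 x 4 mm, lying on the worktop to dry, to be left alone; the point is near its middle
Mind the look-alikes: they are no part of the job. Leave any blue or turquoise look-alike of the part that bears jar2_mid alone. What is shaped like the part that bears peg3_mid but red is not meant.

How it is judged:
On the way:
1. the tall jar, mouth down on the rinser, has pressed its head to the stop (value of joint rinser_head above 0.0122 m and horizontal distance between tall_jar_mid and rinser_top below 0.016 m and z of tall_jar_mid in the frame of rinser_top between 0.061 and 0.069 m and angle between tall_jar_mid's own z axis and vertical below 0.1 rad), for 0.7 s.
At the end, for the whole second after the job is handed in: Every loose peg is in a socket with its collar within 2.2 mm of flush on the boss, on the socket's axis within 5 mm and upright; every jar stands mouth down on a peg's collar (centre within 13 mm of the peg's axis, height within 4 mm, upright within 0.08 rad), each on its own peg, at rest (((horizontal distance between peg1_mid and socket1 below 0.005 m and z of peg1_mid in the frame of socket1 below 0.0472 m) or (horizontal distance between peg1_mid and socket2 below 0.005 m and z of peg1_mid in the frame of socket2 below 0.0472 m) or (horizontal distance between peg1_mid and socket3 below 0.005 m and z of peg1_mid in the frame of socket3 below 0.0472 m) or (horizontal distance between peg1_mid and socket4 below 0.005 m and z of peg1_mid in the frame of socket4 below 0.0472 m)) and angle between each of peg1_mid, peg2_mid, peg3_mid, peg4_mid's own z axis and vertical below 0.05 rad and ((horizontal distance between peg2_mid and socket1 below 0.005 m and z of peg2_mid in the frame of socket1 below 0.0472 m) or (horizontal distance between peg2_mid and socket2 below 0.005 m and z of peg2_mid in the frame of socket2 below 0.0472 m) or (horizontal distance between peg2_mid and socket3 below 0.005 m and z of peg2_mid in the frame of socket3 below 0.0472 m) or (horizontal distance between peg2_mid and socket4 below 0.005 m and z of peg2_mid in the frame of socket4 below 0.0472 m)) and ((horizontal distance between peg3_mid and socket1 below 0.005 m and z of peg3_mid in the frame of socket1 below 0.0472 m) or (horizontal distance between peg3_mid and socket2 below 0.005 m and z of peg3_mid in the frame of socket2 below 0.0472 m) or (horizontal distance between peg3_mid and socket3 below 0.005 m and z of peg3_mid in the frame of socket3 below 0.0472 m) or (horizontal distance between peg3_mid and socket4 below 0.005 m and z of peg3_mid in the frame of socket4 below 0.0472 m)) and ((horizontal distance between peg4_mid and socket1 below 0.005 m and z of peg4_mid in the frame of socket1 below 0.0472 m) or (horizontal distance between peg4_mid and socket2 below 0.005 m and z of peg4_mid in the frame of socket2 below 0.0472 m) or (horizontal distance between peg4_mid and socket3 below 0.005 m and z of peg4_mid in the frame of socket3 below 0.0472 m) or (horizontal distance between peg4_mid and socket4 below 0.005 m and z of peg4_mid in the frame of socket4 below 0.0472 m)) and ((horizontal distance between tall_jar_mid and peg1_mid below 0.013 m and z of tall_jar_mid in the frame of peg1_mid between 0.022 and 0.03 m) or (horizontal distance between tall_jar_mid and peg2_mid below 0.013 m and z of tall_jar_mid in the frame of peg2_mid between 0.022 and 0.03 m) or (horizontal distance between tall_jar_mid and peg3_mid below 0.013 m and z of tall_jar_mid in the frame of peg3_mid between 0.022 and 0.03 m) or (horizontal distance between tall_jar_mid and peg4_mid below 0.013 m and z of tall_jar_mid in the frame of peg4_mid between 0.022 and 0.03 m) or (horizontal distance between tall_jar_mid and fixed_peg_mid below 0.013 m and z of tall_jar_mid in the frame of fixed_peg_mid between 0.022 and 0.03 m)) and angle between each of tall_jar_mid, jar1_mid, jar2_mid, jar3_mid's own z axis and vertical below 0.08 rad and linear speed of each of tall_jar, jar1, jar2, jar3 below 0.02 m/s and ((horizontal distance between jar1_mid and peg1_mid below 0.013 m and z of jar1_mid in the frame of peg1_mid between -0.003 and 0.005 m) or (horizontal distance between jar1_mid and peg2_mid below 0.013 m and z of jar1_mid in the frame of peg2_mid between -0.003 and 0.005 m) or (horizontal distance between jar1_mid and peg3_mid below 0.013 m and z of jar1_mid in the frame of peg3_mid between -0.003 and 0.005 m) or (horizontal distance between jar1_mid and peg4_mid below 0.013 m and z of jar1_mid in the frame of peg4_mid between -0.003 and 0.005 m) or (horizontal distance between jar1_mid and fixed_peg_mid below 0.013 m and z of jar1_mid in the frame of fixed_peg_mid between -0.003 and 0.005 m)) and ((horizontal distance between jar2_mid and peg1_mid below 0.013 m and z of jar2_mid in the frame of peg1_mid between -0.003 and 0.005 m) or (horizontal distance between jar2_mid and peg2_mid below 0.013 m and z of jar2_mid in the frame of peg2_mid between -0.003 and 0.005 m) or (horizontal distance between jar2_mid and peg3_mid below 0.013 m and z of jar2_mid in the frame of peg3_mid between -0.003 and 0.005 m) or (horizontal distance between jar2_mid and peg4_mid below 0.013 m and z of jar2_mid in the frame of peg4_mid between -0.003 and 0.005 m) or (horizontal distance between jar2_mid and fixed_peg_mid below 0.013 m and z of jar2_mid in the frame of fixed_peg_mid between -0.003 and 0.005 m)) and ((horizontal distance between jar3_mid and peg1_mid below 0.013 m and z of jar3_mid in the frame of peg1_mid between -0.003 and 0.005 m) or (horizontal distance between jar3_mid and peg2_mid below 0.013 m and z of jar3_mid in the frame of peg2_mid between -0.003 and 0.005 m) or (horizontal distance between jar3_mid and peg3_mid below 0.013 m and z of jar3_mid in the frame of peg3_mid between -0.003 and 0.005 m) or (horizontal distance between jar3_mid and peg4_mid below 0.013 m and z of jar3_mid in the frame of peg4_mid between -0.003 and 0.005 m) or (horizontal distance between jar3_mid and fixed_peg_mid below 0.013 m and z of jar3_mid in the frame of fixed_peg_mid between -0.003 and 0.005 m))); the robot touches nothing.
It fails at once if the drying model window is pushed more than 30 mm (distance of model_window_mid from where it was at the start of the episode above 0.03 m).
Of peg1, peg2, peg3, peg4 only 3 to 4 are there at a start; the rules pass over those that are not, and their reading is None.
Of jar1, jar2, jar3 only 2 to 3 are there at a start; the rules pass over those that are not, and their reading is None.
At some moment in a run one of jar1, jar2, jar3 may be knocked a few centimetres aside while the robot is not near it.
It also fails if it takes over 210 s, if anything falls off the work surface, if the arm or the gripper's body presses on something with over 40 N, if the wrist force passes 120 N, or if a joint passes its speed limit or range.

ROBOT

A 7-joint arm with a two-finger parallel gripper is mounted at the origin on the work surface. World frame = base frame: x ahead of the robot, y to its left, z up, the work surface at z = 0. Lengths are in m, angles in rad, forces in N, time in s.
With the tool pointing down it reaches from about 0.425 to 0.925 m from the base axis. Payload 6.8 kg.
Tool frame: the origin (TCP) lies between the finger pads; the fingertips stand 22 mm ahead of it and the grasp point (between the pads) lies 3 mm ahead of it; z points along the fingers, y is the direction in which the jaws open and shut (so a half turn about z gives the same grasp; the last joint's range is limited). The gripper opens to 85 mm and grips with 20 to 120 N. Pads are 22 mm wide; open, the fingers measure 114 mm over their backs; the gripper's body (76 mm by 85 mm) begins 54 mm behind the grasp point. The pads swing forward as they close: fully open they stand 13 mm farther back than shut.
Start: joints at [1.151, 0.477, 0.022, 1.555, -0.011, 1.109, -0.083], TCP at [0.207, -0.642, 0.233] pointing down, gripper open.
Joint ranges: [-2.96, 2.96], [-0.34, 2.1], [-1.41, 1.46], [0.24, 2.44], [-1.37, 4.51], [0.17, 1.92], [-2.96, 2.96]. Speed limits (rad/s): [2.39, 2.39, 3.14, 3.14, 3.14, 3.14, 3.14].

INTERFACE

Orientations are given as a unit quaternion [w, x, y, z].
In Python, from station import bot gives the robot as it stands. The module is installed in compiled form; this text tells all that it offers.
- The arm moves only by the tool drive_tool, never from a script. Its argument "series" is one flat list of numbers, 7 for each row, row after row: the opening, from -1 (shut) to 1 (fully open), then the shift along the tool's x, y, z in mm, then the turn, a rotation vector about the tool's x, y, z in rad. In form: [jaw, x, y, z, wx, wy, wz, jaw, x, y, z, wx, wy, wz, ...]. A call has 1 to 12 rows; each row shifts and turns the commanded pose from where the row before left it, along the tool's axes as they then stand; what a row does not reach is not made up. A row lasts 1/8 s, in which the tool goes at most 62.5 mm and 10.7 degrees, less where a joint would pass 70% of its speed; a pose out of reach is approached as far as the arm can. A call with a gripper value outside its range is refused whole. The fingers move at their own pace and stop on an object; "force" is the grip in N (left out, the last holds). Time passes only in rows, so rows that do not move let the fingers close. It gives the time, the measured TCP pose, the force and the opening at its end, in the units of the state.
- bot.get_obs(): the state, without advancing time (a new reading comes with each control period).
- bot.read_camera(name): name is "side" or "top"; returns a dict with "pixels" (400x640x3 uint8, blue, green, red), "camera_matrix" (3x3 intrinsics, pixels), "distortion" ([k1, k2, p1, p2, k3] as OpenCV has them; the pictures are not rectified), "rvec" (rotation vector, rad) and "tvec" (3), from world to camera coordinates, as OpenCV has them. Camera axes: x right, y down, z forward; pixel columns grow to the right and rows downward; lengths in m; the calibration is good to about 2 mm. A picture is of the moment at which its call begins. There is no depth.
- bot.hand_in(): hands the job in, once; it reports no verdict.
The state is a dict: "t": time; "q": joint angles; "joint_vel": joint speeds; "joint_torque": joint torques, N m; "eef_pos": TCP position; "tool_rot": TCP orientation; "contact_force": force on the tool from outside, world axes, zero at the start; "torque": the same for the moment, N m; "gripper_width": opening from 0.0 (shut) to 1.0 (fully open).
Only numpy, scipy, OpenCV 4.12 (cv2) and the standard library are available. Lean on these libraries where they do the work, as an engineer would, in place of code of your own. Each camera call takes 0.05 s, during which the arm holds its last target. There are 200 camera calls.

## Working session

There is one attempt and no reset: what is moved stays moved. The work goes in short steps, Python scripts to look and compute and a tool call to move; the robot and the scene stay as the last step left them, time stands still between calls to the robot, and variables do not carry over. Pictures are saved under pics/ and viewed, about 12 in all and at most 16, crops included, and the job is handed in when it is done.

Besides the shell and the picture viewer there is one more tool, called after ">>>" as name(argument=value, ...) on one line, values as JSON. drive_tool: Moves the arm, as the interface text tells. Its arguments: {"type":"object","properties":{"series":{"type":"array"},"force":{"type":"number"}},"required":["series"]}

```bash
mkdir -p pics; cat > h.py <<'E'
import numpy as np, cv2
from station import bot
def cam(n):
    c=bot.read_camera(n); c['R']=cv2.Rodrigues(np.array(c['rvec'],float))[0]; return c
def ray(c,u,v):
    p=cv2.undistortPoints(np.array([[[u,v]]],float),np.array(c['camera_matrix']),np.array(c['distortion']))[0,0]
    d=c['R'].T@np.array([p[0],p[1],1]); o=-c['R'].T@np.array(c['tvec']).ravel(); return o,d
def onz(c,u,v,z):
    o,d=ray(c,u,v); return o+d*(z-o[2])/d[2]
def proj(c,P):
    return cv2.projectPoints(np.array(P,float).reshape(-1,3),np.array(c['rvec'],float),np.array(c['tvec'],float),np.array(c['camera_matrix']),np.array(c['distortion']))[0].reshape(-1,2)
E
python3 - <<'E'
from h import *
for n in('top','side'):
    c=cam(n); cv2.imwrite(f'pics/{n}0.png',cv2.resize(c['pixels'],(800,500),interpolation=cv2.INTER_CUBIC)); cv2.imwrite(f'pics/raw_{n}0.png',c['pixels'])
    print(n,ray(c,320,200),c['camera_matrix'])
o=bot.get_obs();print(o['eef_pos'],o['tool_rot'],o['gripper_width'],o['contact_force'])
E
```

```text
top (array([0.37104695, 0.05710427, 1.63489702]), array([ 0.08234966,  0.02756483, -0.99633106])) [[501.11082595   0.         327.11521026]
 [  0.         501.11082595 201.95758151]
 [  0.           0.           1.        ]]
side (array([-0.02177921,  0.95310419,  1.19120893]), array([ 0.33930771, -0.6088665 , -0.7171702 ])) [[511.53390785   0.         325.84073472]
 [  0.         511.53390785 203.64805318]
 [  0.           0.           1.        ]]
[ 0.20689232 -0.64194666  0.23211159] [-8.18601594e-04  9.87869652e-01  1.55283112e-01 -1.87072419e-04] 1.0015831124166374 [-0.46707157 -0.16331563  0.36101426]
```

View pics/top0.png

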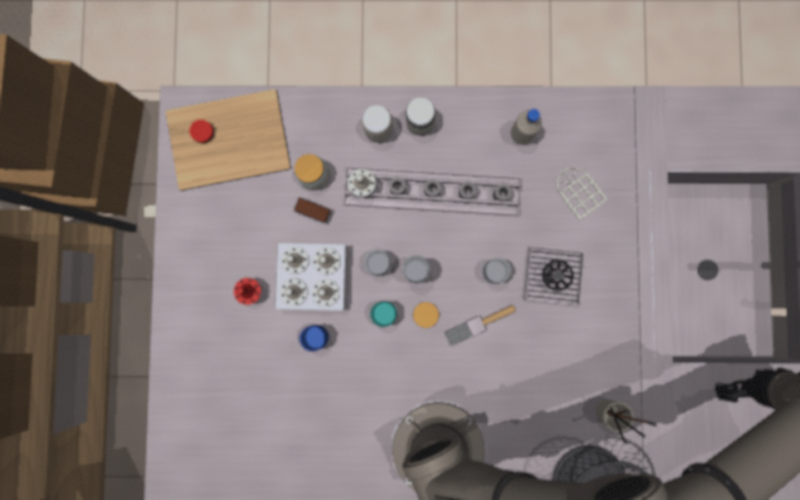

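View pics/side0.png

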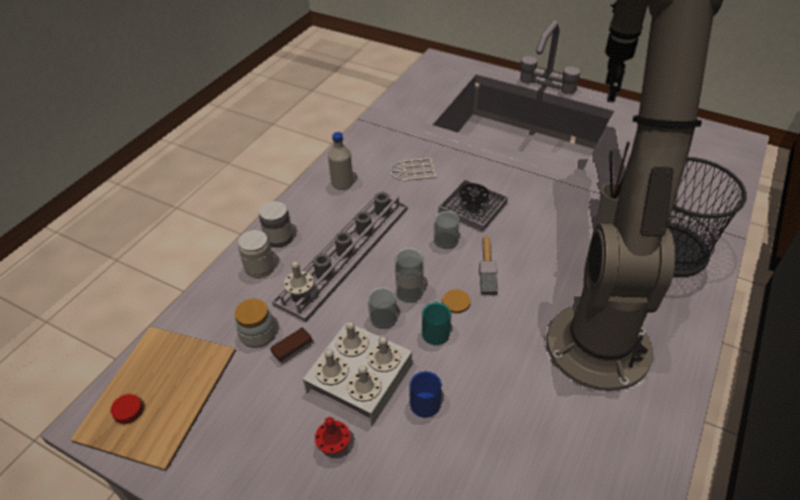

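The top view (800 px) shows the rack at (432,190), with the fixed peg at its left end (362,183). The four loose pegs hang in the stand at (311,277), and the rinser is at (557,275). Grey glass jars are at (378,263), (417,269) and (496,271). The middle one looks tall and banded in the side view, at (409,275).

The look-alikes are the turquoise (385,314) and blue (314,338) jars, the red peg (248,291) and the white-lidded jars (377,122) and (420,111). I'll enlarge to confirm.

```bash
python3 - <<'E'
import cv2,numpy as np
s=cv2.imread('pics/raw_side0.png');t=cv2.imread('pics/raw_top0.png')
a=cv2.resize(s[140:340,180:420],(800,600),interpolation=cv2.INTER_CUBIC)
b=cv2.resize(t[70:270,220:480],(780,600),interpolation=cv2.INTER_CUBIC)
cv2.imwrite('pics/c1.png',a);cv2.imwrite('pics/c2.png',b)
E
```

```text
(no output)
```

View pics/c1.png

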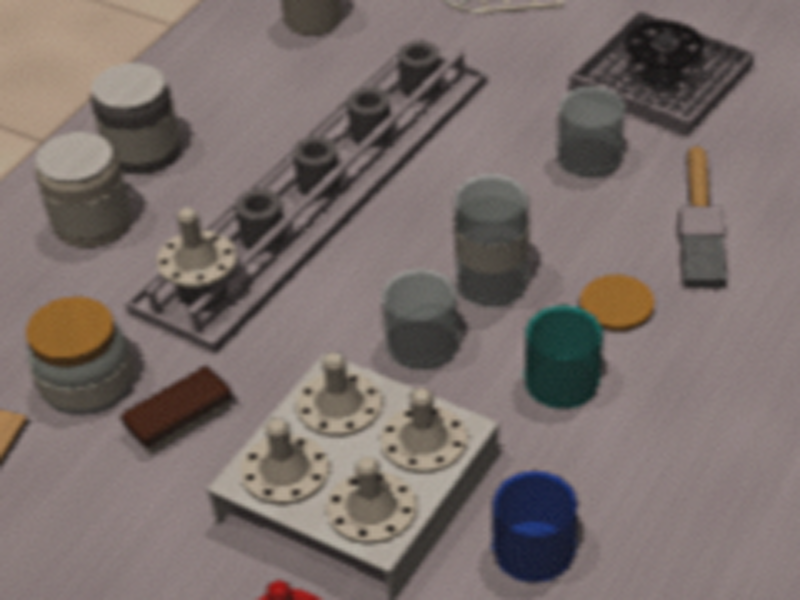

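View pics/c2.png

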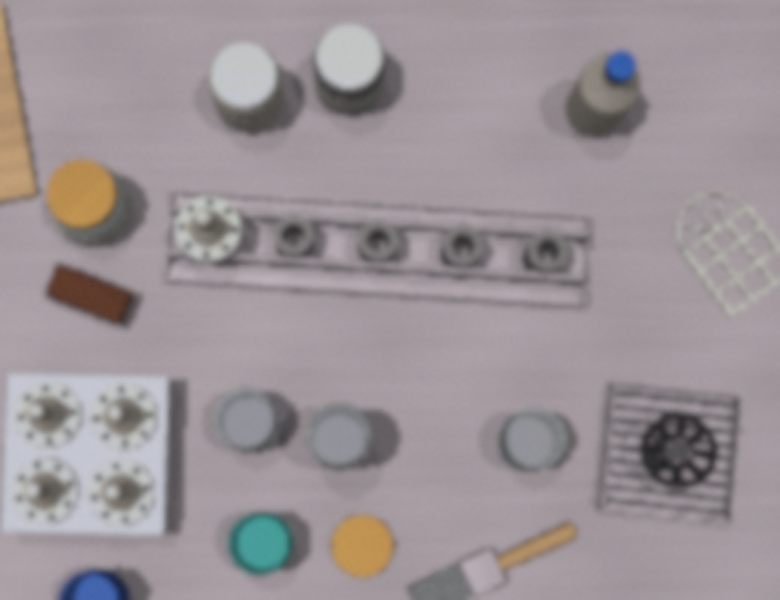

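The tall banded jar is the middle grey one: side crop (490,240), top crop (340,435). The plain jars are at top crop (250,420) and (533,440), and all four pegs are present. The turquoise, blue, red and lidded things aren't meant. Next I'll fit circles at the known heights.

```bash
cat > m.py <<'E'
from h import *
K=4
def circ(c,u,v,z,r,tol=0.12,win=26,mind=1.0,k=3):
    """Hough circles near (u,v): known radius r at height z"""
    p=proj(c,[onz(c,u,v,z)+[r,0,0],onz(c,u,v,z)+[-r,0,0]]); rp=np.linalg.norm(p[0]-p[1])/2
    x0,y0=int(u)-win,int(v)-win
    g=cv2.resize(c['pixels'][y0:y0+2*win,x0:x0+2*win],None,fx=K,fy=K,interpolation=cv2.INTER_CUBIC)
    g=cv2.GaussianBlur(cv2.cvtColor(g,cv2.COLOR_BGR2GRAY),(0,0),2)
    h=cv2.HoughCircles(g,cv2.HOUGH_GRADIENT_ALT,1.5,8,param1=60,param2=0.3,minRadius=int(rp*K*(1-tol)),maxRadius=int(rp*K*(1+tol)))
    out=[]
    if h is not None:
        for a,b,r_ in h[0][:k]:
            uu,vv=(a+.5)/K-.5+x0,(b+.5)/K-.5+y0
            if np.hypot(uu-u,vv-v)<9: out.append((np.round([uu,vv,r_/K/rp],2),np.round(onz(c,uu,vv,z),4)))
    return out
E
python3 - <<'E'
from m import *
c=cam('top')
Q=lambda a,b:(220+a/3,70+b/3)
L={'fix':(*Q(208,229),.066,.035),'s4':(*Q(300,237),.06,.0215),'s3':(*Q(383,241),.06,.0215),'s2':(*Q(465,247),.06,.0215),'s1':(*Q(549,253),.06,.0215),
'pA':(*Q(50,415),.061,.035),'pB':(*Q(125,415),.061,.035),'pC':(*Q(47,491),.061,.035),'pD':(*Q(124,491),.061,.035),
'j1':(*Q(248,420),.08,.033),'tall':(*Q(340,435),.13,.033),'j2':(*Q(530,438),.08,.033),'rins':(*Q(680,450),.055,.040)}
for n,a in L.items():
    print(n,np.round(onz(c,a[0],a[1],a[2]),4)[:2]); 
    for o in circ(c,*a): print('    ',*o)
img=c['pixels']
S=[onz(c,*Q(a,b),.055)[:2] for a,b in((8,375),(168,376),(165,535),(4,532))];print('stand',np.round(S,4),np.mean(S,0))
S=[onz(c,*Q(a,b),.016)[:2] for a,b in((172,193),(592,219),(588,307),(168,281))];print('rack',np.round(S,4),np.mean(S,0))
S=[onz(c,*Q(a,b),.024)[:2] for a,b in((609,384),(738,397),(729,521),(600,508))];print('rinser',np.round(S,4),np.mean(S,0))
E
```

```text
fix [0.6711 0.1989]
     [288.88 145.88   1.02] [0.6725 0.2004 0.066 ]
s4 [0.6639 0.1018]
s3 [0.6599 0.0138]
s2 [ 0.6538 -0.0729]
s1 [ 0.6477 -0.1615]
pA [0.4736 0.3634]
pB [0.4739 0.2844]
pC [0.3938 0.365 ]
pD [0.3942 0.2842]
j1 [0.4681 0.1538]
     [308.25 209.88   0.98] [0.4686 0.1365 0.08  ]
tall [0.4504 0.0583]
j2 [ 0.4509 -0.138 ]
rins [ 0.4403 -0.2979]
     [447.   220.62   0.96] [ 0.4384 -0.2989  0.055 ]
stand [[0.5162 0.41  ]
 [0.5158 0.2404]
 [0.3485 0.2413]
 [0.3507 0.4105]] [0.43280645 0.3255715 ]
rack [[ 0.7203  0.2433]
 [ 0.6929 -0.2146]
 [ 0.5964 -0.2094]
 [ 0.6232  0.2464]] [0.65822481 0.01642702]
rinser [[ 0.5121 -0.2299]
 [ 0.4988 -0.3675]
 [ 0.3664 -0.3558]
 [ 0.3794 -0.2191]] [ 0.43918058 -0.29308062]
```

```bash
python3 - <<'E'
from m import *
def ring(img,c,x,y,z,r,x0,y0,k,col=(0,255,0)):
    t=np.linspace(0,2*np.pi,60); p=proj(c,np.c_[x+r*np.cos(t),y+r*np.sin(t),0*t+z])
    cv2.polylines(img,[np.int32(((p-[x0,y0]+.5)*k)*8)],True,col,1,cv2.LINE_AA,3)
d=np.array([.0593,.998]);C=np.array([.6582,.0164])
def view(c,x0,y0,w,h,k):
    im=cv2.resize(c['pixels'][y0:y0+h,x0:x0+w],None,fx=k,fy=k,interpolation=cv2.INTER_CUBIC)
    for i in range(-2,2): ring(im,c,*(C+d*.09*i),.06,.0215,x0,y0,k)
    ring(im,c,*(C+d*.18),.066,.035,x0,y0,k)
    for x,y in((.473,.3655),(.473,.2855),(.393,.3655),(.393,.2855)): ring(im,c,x,y,.061,.035,x0,y0,k); 
    for x,y,z in((.468,.144,.08),(.4504,.0583,.13),(.4509,-.138,.08)):
        ring(im,c,x,y,z,.033,x0,y0,k);ring(im,c,x,y,0,.033,x0,y0,k,(0,0,255))
    ring(im,c,.439,-.297,.055,.04,x0,y0,k)
    return im
t=cam('top');s=cam('side')
cv2.imwrite('pics/o1.png',view(t,270,130,150,30,5)if 0 else view(t,215,125,260,130,3))
cv2.imwrite('pics/o2.png',view(s,210,140,200,195,3))
a=view(t,215,125,265,130,3);b=view(s,215,140,200,190,3)
cv2.imwrite('pics/o1.png',a);cv2.imwrite('pics/o2.png',b)
E
```

```text
(no output)
```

View pics/o1.png

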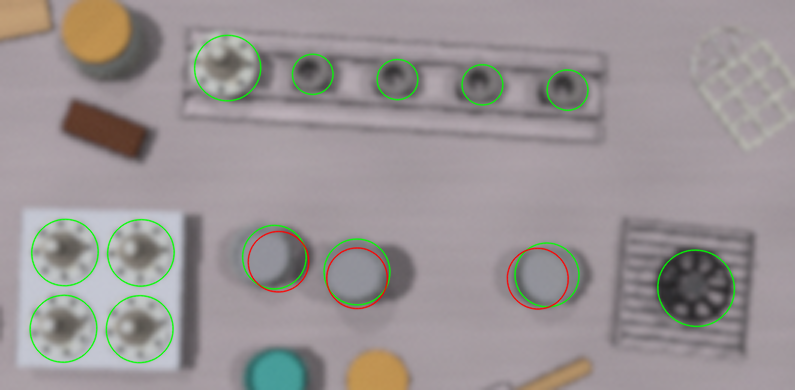

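View pics/o2.png

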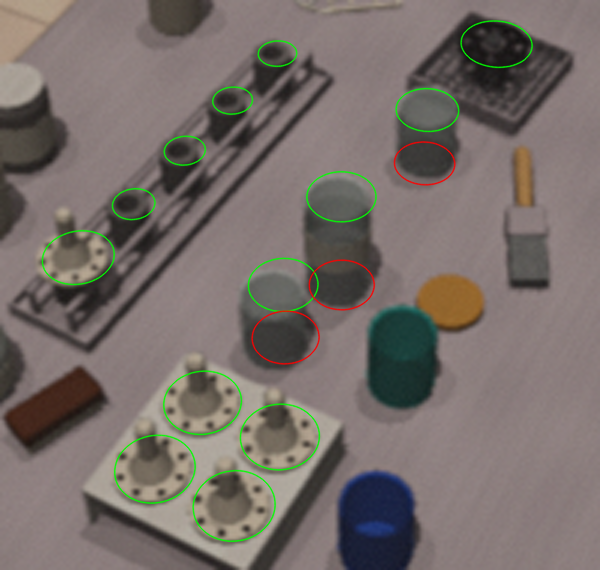

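In the overlays the rack, pegs, tall jar and rinser circles sit on their outlines. Jar1 needs y of about 0.150. I'll turn the tool so that tool x = +y and tool y = +x, and start.

>>> drive_tool(series=[0, 0, 0, -5, 0, 0, -0.18, 0, 0, 0, -5, 0, 0, -0.18, 0, 0, 0, -5, 0, 0, -0.18, 0, 0, 0, -5, 0, 0, -0.18, 0, 0, 0, -5, 0, 0, -0.18, 0, 0, 0, -5, 0, 0, -0.18, 0, 0, 0, -5, 0, 0, -0.18, 0, 30, 45, 0, 0, 0, 0, 0, 30, 45, 0, 0, 0, 0, 0, 30, 45, 0, 0, 0, 0, 0, 30, 45, 0, 0, 0, 0, 0, 30, 45, 0, 0, 0, 0], force=60)

```text
t: 1.75
eef_pos: [0.4331, -0.4912, 0.268]
tool_rot: [0.0, 0.707, 0.707, -0.0]
contact_force: [-0.3, -0.2, -0.8]
gripper_width: 0.503
```

>>> drive_tool(series=[0, 60, 5, 0, 0, 0, 0, 0, 60, 5, 0, 0, 0, 0, 0, 60, 5, 0, 0, 0, 0, 0, 60, 5, 0, 0, 0, 0, 0, 60, 5, 0, 0, 0, 0, 0, 60, 5, 0, 0, 0, 0, 0, 60, 5, 0, 0, 0, 0, 0, 60, 5, 0, 0, 0, 0, 0, 60, 0, 0, 0, 0, 0, 0, 60, 0, 0, 0, 0, 0, 0, 60, 0, 0, 0, 0, 0, 0, 60, 0, 0, 0, 0, 0])

```text
t: 3.25
eef_pos: [0.4712, 0.2293, 0.2682]
tool_rot: [0.0, 0.707, 0.707, 0.0]
contact_force: [1.7, 0.1, 0.9]
gripper_width: 0.5
```

>>> drive_tool(series=[0, 56, 2, 0, 0, 0, 0, 0, 0, 0, 0, 0, 0, 0, 0, 0, 0, 45, 0, 0, 0, 0, 0, 0, 45, 0, 0, 0, 0, 0, 0, 45, 0, 0, 0, 0, 0, 0, 28, 0, 0, 0, 0, 0, 0, 0, 0, 0, 0, -1, 0, 0, 0, 0, 0, 0, -1, 0, 0, 0, 0, 0, 0, -1, 0, 0, 0, 0, 0, 0, -1, 0, 0, 0, 0, 0, 0])

```text
t: 4.62
eef_pos: [0.4745, 0.2843, 0.1065]
tool_rot: [0.001, 0.707, 0.707, 0.001]
contact_force: [0.8, -0.7, 7.1]
gripper_width: 0.18
```

```bash
python3 - <<'E'
from h import *
o=bot.get_obs();print(o['t'],o['eef_pos'],o['gripper_width'],o['contact_force'])
t=cam('top');s=cam('side')
a=cv2.resize(t['pixels'][110:270,200:360],(400,400),interpolation=cv2.INTER_CUBIC)
b=cv2.resize(s['pixels'][230:350,230:350],(400,400),interpolation=cv2.INTER_CUBIC)
cv2.imwrite('pics/g1.png',np.hstack([a,b]))
E
```

```text
4.625 [0.4744946  0.28425402 0.10651025] 0.1801206071278843 [ 0.81979028 -0.74657619  7.05991762]
```

View pics/g1.png

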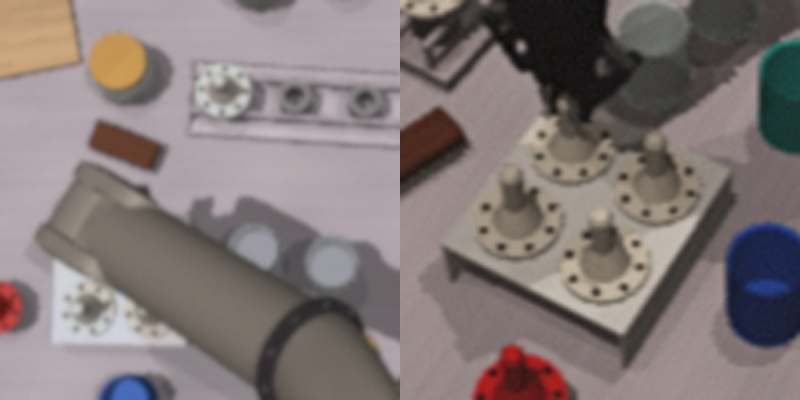

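The fingers hold the post of peg B. Lift it and carry it over socket4.

>>> drive_tool(series=[-1, 0, 0, -30, 0, 0, 0, -1, 0, 0, -50, 0, 0, 0, -1, 0, 0, -50, 0, 0, 0, -1, -30, 32, 0, 0, 0, 0, -1, -30, 32, 0, 0, 0, 0, -1, -30, 32, 0, 0, 0, 0, -1, -30, 32, 0, 0, 0, 0, -1, -30, 32, 0, 0, 0, 0, -1, -29, 30, 0, 0, 0, 0, -1, 0, 0, 40, 0, 0, 0, -1, 0, 0, 30, 0, 0, 0, -1, 0, 0, 0, 0, 0, 0])

```text
t: 6.22
eef_pos: [0.6614, 0.1042, 0.1625]
tool_rot: [-0.002, 0.707, 0.707, -0.002]
contact_force: [0.8, 0.1, 0.5]
gripper_width: 0.18
```

```bash
python3 - <<'E'
from h import *
o=bot.get_obs();print(o['t'],o['eef_pos'],o['gripper_width'],o['contact_force'])
t=cam('top');s=cam('side')
a=cv2.resize(t['pixels'][110:270,220:380],(400,400),interpolation=cv2.INTER_CUBIC)
b=cv2.resize(s['pixels'][150:270,210:330],(400,400),interpolation=cv2.INTER_CUBIC)
cv2.imwrite('pics/g2.png',np.hstack([a,b]))
E
```

```text
6.225 [0.66142268 0.10419373 0.16245935] 0.17990490187620728 [0.7769746  0.13917676 0.53756028]
```

View pics/g2.png

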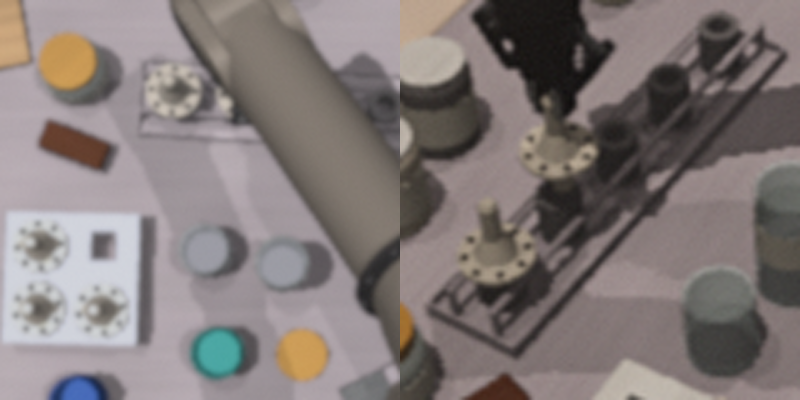

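The peg hangs right above socket4 (side crop: shank (567,180), boss (560,200)). Lower it.

>>> drive_tool(series=[-1, 1, 2, 15, 0, 0, 0, -1, 0, 0, 15, 0, 0, 0, -1, 0, 0, 8, 0, 0, 0, -1, 0, 0, 4, 0, 0, 0, -1, 0, 0, 3, 0, 0, 0, -1, 0, 0, 3, 0, 0, 0, -1, 0, 0, 2, 0, 0, 0, -1, 0, 0, 0, 0, 0, 0])

```text
t: 7.32
eef_pos: [0.667, 0.1064, 0.116]
tool_rot: [0.001, 0.707, 0.707, 0.002]
contact_force: [5.3, 1.9, 0.7]
gripper_width: 0.18
```

>>> drive_tool(series=[-1, 0, 2, 2, 0, 0, 0, -1, 0, 0, 2, 0, 0, 0, -1, 0, 0, 0, 0, 0, 0])

```text
t: 7.7
eef_pos: [0.6681, 0.1067, 0.1121]
tool_rot: [0.0, 0.707, 0.708, 0.001]
contact_force: [2.1, 1.5, 7.1]
gripper_width: 0.188
```

>>> drive_tool(series=[-1, 0, 0, 2, 0, 0, 0, -1, 0, 0, 2, 0, 0, 0, -1, 0, 0, 0, 0, 0, 0])

```text
t: 8.07
eef_pos: [0.6689, 0.1072, 0.1114]
tool_rot: [0.001, 0.707, 0.707, 0.002]
contact_force: [-2.6, -0.9, 25.3]
gripper_width: 0.181
```

>>> drive_tool(series=[-1, 0, 0, 1.5, 0, 0, 0, -1, 0, 0, 0, 0, 0, 0, -1, 0, 0, -6, 0, 0, 0, 0, 0, 0, 0, 0, 0, 0, 0, 0, 0, 0, 0, 0, 0, 0, 0, 0, -10, 0, 0, 0, 0, 0, 0, -40, 0, 0, 0, 0, 0, 0, -50, 0, 0, 0, 0, 0, 0, 0, 0, 0, 0])

```text
t: 9.2
eef_pos: [0.6696, 0.1073, 0.2168]
tool_rot: [0.002, 0.707, 0.707, 0.003]
contact_force: [0.3, 0.1, -1.6]
gripper_width: 0.499
```

>>> drive_tool(series=[0, 0, 0, 0, 0, 0, 0, 0, 0, 0, 0, 0, 0, 0])

```text
t: 9.45
eef_pos: [0.6665, 0.1055, 0.2101]
tool_rot: [-0.001, 0.707, 0.707, -0.001]
contact_force: [-0.4, 0.4, -0.3]
gripper_width: 0.5
```

```bash
python3 - <<'E'
from h import *
for i in range(3):
    o=bot.get_obs();print(o['t'],o['eef_pos'],o['contact_force'],np.abs(o['joint_vel']).max()); cam('top')
E
```

```text
9.45 [0.66649941 0.10553708 0.21010004] [-0.413198    0.44189426 -0.25743585] 0.004387107416201479
9.5 [0.66655736 0.10563601 0.21005339] [ 0.46987809 -0.55294333  0.61330096] 0.004550033848923215
9.55 [0.66669857 0.10571923 0.21020967] [-1.03806875  0.29773471 -0.73115824] 0.005919881040595204
```

>>> drive_tool(series=[0, 30, -45, 0, 0, 0, 0, 0, 30, -45, 0, 0, 0, 0, 0, 30, -45, 0, 0, 0, 0, 0, 30, -46, 0, 0, 0, 0, 0, 30, -46, 0, 0, 0, 0, 0, 30, -46, 0, 0, 0, 0, 0, 0, 0, 0, 0, 0, 0, 0, 0, 0, 40, 0, 0, 0, 0, 0, 0, 40, 0, 0, 0, 0, 0, 0, 22, 0, 0, 0, 0, 0, 0, 0, 0, 0, 0, 0, 0, 0, 0, 0, 0, 0])

```text
t: 11.1
eef_pos: [0.3949, 0.286, 0.1102]
tool_rot: [0.0, 0.707, 0.707, 0.0]
contact_force: [-0.6, 0.4, -0.3]
gripper_width: 0.495
```

>>> drive_tool(series=[-1, 0, 0, 0, 0, 0, 0, -1, 0, 0, 0, 0, 0, 0, -1, 0, 0, 0, 0, 0, 0, -1, 0, 0, 0, 0, 0, 0])

```text
t: 11.6
eef_pos: [0.3951, 0.2861, 0.1107]
tool_rot: [0.001, 0.707, 0.707, 0.001]
contact_force: [-0.0, -0.8, 7.5]
gripper_width: 0.175
```

>>> drive_tool(series=[-1, 0, 0, -30, 0, 0, 0, -1, 0, 0, -50, 0, 0, 0, -1, 0, 0, -50, 0, 0, 0, -1, -38, 38, 0, 0, 0, 0, -1, -38, 38, 0, 0, 0, 0, -1, -38, 38, 0, 0, 0, 0, -1, -38, 38, 0, 0, 0, 0, -1, -38, 38, 0, 0, 0, 0, -1, -38, 38, 0, 0, 0, 0, -1, -40, 40, 0, 0, 0, 0, -1, 0, 0, 0, 0, 0, 0, -1, 0, 0, 0, 0, 0, 0])

```text
t: 13.1
eef_pos: [0.662, 0.0184, 0.2394]
tool_rot: [-0.0, 0.707, 0.707, 0.0]
contact_force: [-0.0, 0.8, -1.3]
gripper_width: 0.179
```

>>> drive_tool(series=[-1, 0, 0, 45, 0, 0, 0, -1, 0, 0, 35, 0, 0, 0, -1, 0, 0, 20, 0, 0, 0, -1, 0, 0, 12, 0, 0, 0, -1, 0, 0, 4, 0, 0, 0, -1, 0, 0, 4, 0, 0, 0, -1, 0, 0, 0, 0, 0, 0, -1, 0, 0, 0, 0, 0, 0])

```text
t: 14.1
eef_pos: [0.663, 0.018, 0.12]
tool_rot: [0.0, 0.707, 0.707, 0.001]
contact_force: [2.0, -0.7, -1.7]
gripper_width: 0.176
```

>>> drive_tool(series=[-1, 0, 0, 2, 0, 0, 0, -1, 0, 0, 2, 0, 0, 0, -1, 0, 0, 2, 0, 0, 0, -1, 0, 0, 0, 0, 0, 0, -1, 0, 0, 0, 0, 0, 0])

```text
t: 14.72
eef_pos: [0.6636, 0.0181, 0.1158]
tool_rot: [0.001, 0.707, 0.707, 0.001]
contact_force: [-1.8, -0.8, 9.5]
gripper_width: 0.177
```

>>> drive_tool(series=[-1, 0, 0, 2, 0, 0, 0, -1, 0, 0, 2, 0, 0, 0, -1, 0, 0, 0, 0, 0, 0, -1, 0, 0, 0, 0, 0, 0])

```text
t: 15.22
eef_pos: [0.664, 0.0181, 0.1155]
tool_rot: [0.002, 0.707, 0.707, 0.001]
contact_force: [-10.6, -3.0, 34.7]
gripper_width: 0.176
```

>>> drive_tool(series=[-1, 0, 0, -6, 0, 0, 0, 0, 0, 0, 0, 0, 0, 0, 0, 0, 0, 0, 0, 0, 0, 0, 0, 0, -15, 0, 0, 0, 0, 0, 0, -45, 0, 0, 0, 0, 0, 0, -35, 0, 0, 0, 0, 48, -26, 0, 0, 0, 0, 0, 50, -27, 0, 0, 0, 0, 0, 50, -27, 0, 0, 0, 0, 0, 50, -27, 0, 0, 0, 0, 0, 50, -27, 0, 0, 0, 0, 0, 50, -27, 0, 0, 0, 0])

```text
t: 16.73
eef_pos: [0.5002, 0.3175, 0.2116]
tool_rot: [0.0, 0.707, 0.707, 0.0]
contact_force: [0.9, -0.7, 0.3]
gripper_width: 0.499
```

>>> drive_tool(series=[0, 50, -27, 0, 0, 0, 0, 0, 0, 0, 0, 0, 0, 0, 0, 0, 0, 0, 0, 0, 0])

```text
t: 17.1
eef_pos: [0.4744, 0.3655, 0.211]
tool_rot: [0.0, 0.707, 0.708, 0.0]
contact_force: [0.5, -0.8, -0.0]
gripper_width: 0.499
```

>>> drive_tool(series=[0, 0, 0, 40, 0, 0, 0, 0, 0, 0, 40, 0, 0, 0, 0, 0, 0, 23, 0, 0, 0, 0, 0, 0, 0, 0, 0, 0, 0, 0, 0, 0, 0, 0, 0, -1, 0, 0, 0, 0, 0, 0, -1, 0, 0, 0, 0, 0, 0, -1, 0, 0, 0, 0, 0, 0, -1, 0, 0, 0, 0, 0, 0])

```text
t: 18.23
eef_pos: [0.4751, 0.3662, 0.1087]
tool_rot: [0.0, 0.707, 0.707, 0.001]
contact_force: [1.3, -1.7, 6.3]
gripper_width: 0.177
```

>>> drive_tool(series=[-1, 0, 0, -30, 0, 0, 0, -1, 0, 0, -50, 0, 0, 0, -1, 0, 0, -50, 0, 0, 0, -1, -48, 20, 0, 0, 0, 0, -1, -48, 20, 0, 0, 0, 0, -1, -48, 20, 0, 0, 0, 0, -1, -49, 20, 0, 0, 0, 0, -1, -49, 20, 0, 0, 0, 0, -1, -49, 20, 0, 0, 0, 0, -1, -49, 21, 0, 0, 0, 0, -1, -49, 21, 0, 0, 0, 0, -1, -49, 21, 0, 0, 0, 0])

```text
t: 19.73
eef_pos: [0.6577, -0.0735, 0.2374]
tool_rot: [-0.0, 0.707, 0.708, -0.0]
contact_force: [0.3, 0.7, -0.1]
gripper_width: 0.178
```

>>> drive_tool(series=[-1, 0, 0, 0, 0, 0, 0, -1, 0, 0, 0, 0, 0, 0, -1, 0, 0, 45, 0, 0, 0, -1, 0, 0, 35, 0, 0, 0, -1, 0, 0, 20, 0, 0, 0, -1, 0, 0, 12, 0, 0, 0, -1, 0, 0, 4, 0, 0, 0, -1, 0, 0, 4, 0, 0, 0, -1, 0, 0, 0, 0, 0, 0, -1, 0, 0, 0, 0, 0, 0])

```text
t: 20.98
eef_pos: [0.6578, -0.0718, 0.1179]
tool_rot: [0.0, 0.707, 0.707, 0.0]
contact_force: [-0.2, 1.9, -0.1]
gripper_width: 0.178
```

>>> drive_tool(series=[-1, 0, 0, 2, 0, 0, 0, -1, 0, 0, 2, 0, 0, 0, -1, 0, 0, 2, 0, 0, 0, -1, 0, 0, 0, 0, 0, 0, -1, 0, 0, 0, 0, 0, 0])

```text
t: 21.6
eef_pos: [0.6584, -0.0711, 0.1136]
tool_rot: [0.001, 0.707, 0.708, 0.001]
contact_force: [-4.1, 2.8, 11.9]
gripper_width: 0.179
```

>>> drive_tool(series=[-1, 0, 0, 2, 0, 0, 0, -1, 0, 0, 2, 0, 0, 0, -1, 0, 0, 0, 0, 0, 0, -1, 0, 0, 0, 0, 0, 0])

```text
t: 22.1
eef_pos: [0.6587, -0.0707, 0.1133]
tool_rot: [0.001, 0.707, 0.708, 0.001]
contact_force: [-13.2, 2.6, 34.7]
gripper_width: 0.176
```

>>> drive_tool(series=[-1, 0, 0, -6, 0, 0, 0, 0, 0, 0, 0, 0, 0, 0, 0, 0, 0, 0, 0, 0, 0, 0, 0, 0, -15, 0, 0, 0, 0, 0, 0, -45, 0, 0, 0, 0, 0, 0, -35, 0, 0, 0, 0, 44, -26, 0, 0, 0, 0, 0, 44, -26, 0, 0, 0, 0, 0, 44, -26, 0, 0, 0, 0, 0, 44, -26, 0, 0, 0, 0, 0, 44, -26, 0, 0, 0, 0, 0, 44, -26, 0, 0, 0, 0])

```text
t: 23.6
eef_pos: [0.5008, 0.1933, 0.2097]
tool_rot: [0.0, 0.707, 0.707, 0.001]
contact_force: [0.7, 1.5, 0.3]
gripper_width: 0.498
```

>>> drive_tool(series=[0, 44, -27, 0, 0, 0, 0, 0, 44, -27, 0, 0, 0, 0, 0, 43, -27, 0, 0, 0, 0, 0, 43, -27, 0, 0, 0, 0, 0, 0, 0, 0, 0, 0, 0, 0, 0, 0, 0, 0, 0, 0, 0, 0, 0, 0, 0, 0, 0])

```text
t: 24.48
eef_pos: [0.3943, 0.3644, 0.2086]
tool_rot: [0.0, 0.708, 0.707, -0.0]
contact_force: [1.3, -0.6, 0.4]
gripper_width: 0.499
```

>>> drive_tool(series=[0, 1, 0, 40, 0, 0, 0, 0, 0, 0, 40, 0, 0, 0, 0, 0, 0, 21, 0, 0, 0, 0, 0, 0, 0, 0, 0, 0, 0, 0, 0, 0, 0, 0, 0, -1, 0, 0, 0, 0, 0, 0, -1, 0, 0, 0, 0, 0, 0, -1, 0, 0, 0, 0, 0, 0, -1, 0, 0, 0, 0, 0, 0])

```text
t: 25.6
eef_pos: [0.3939, 0.3674, 0.1086]
tool_rot: [0.0, 0.707, 0.707, 0.001]
contact_force: [1.4, -0.7, 5.7]
gripper_width: 0.179
```

>>> drive_tool(series=[-1, 0, 0, -30, 0, 0, 0, -1, 0, 0, -50, 0, 0, 0, -1, 0, 0, -50, 0, 0, 0, -1, -48, 23, 0, 0, 0, 0, -1, -48, 23, 0, 0, 0, 0, -1, -48, 23, 0, 0, 0, 0, -1, -48, 23, 0, 0, 0, 0, -1, -48, 23, 0, 0, 0, 0, -1, -48, 24, 0, 0, 0, 0, -1, -48, 24, 0, 0, 0, 0, -1, -48, 24, 0, 0, 0, 0, -1, -48, 24, 0, 0, 0, 0])

```text
t: 27.1
eef_pos: [0.6048, -0.0666, 0.2375]
tool_rot: [-0.0, 0.707, 0.708, -0.0]
contact_force: [-0.1, 1.3, -1.0]
gripper_width: 0.182
```

>>> drive_tool(series=[-1, -48, 24, 0, 0, 0, 0, -1, -48, 23, 0, 0, 0, 0, -1, 0, 0, 0, 0, 0, 0, -1, 0, 0, 0, 0, 0, 0, -1, 0, 0, 0, 0, 0, 0])

```text
t: 27.72
eef_pos: [0.6513, -0.1589, 0.2377]
tool_rot: [-0.0, 0.706, 0.708, 0.0]
contact_force: [1.0, 0.0, -1.0]
gripper_width: 0.177
```

>>> drive_tool(series=[-1, 0, 0, 45, 0, 0, 0, -1, 0, 0, 35, 0, 0, 0, -1, 0, 0, 20, 0, 0, 0, -1, 0, 0, 12, 0, 0, 0, -1, 0, 0, 4, 0, 0, 0, -1, 0, 0, 4, 0, 0, 0, -1, 0, 0, 0, 0, 0, 0, -1, 0, 0, 0, 0, 0, 0])

```text
t: 28.72
eef_pos: [0.6521, -0.1609, 0.1181]
tool_rot: [0.0, 0.707, 0.707, 0.0]
contact_force: [0.5, 0.7, -1.7]
gripper_width: 0.182
```

>>> drive_tool(series=[-1, 0, 0, 2, 0, 0, 0, -1, 0, 0, 2, 0, 0, 0, -1, 0, 0, 2, 0, 0, 0, -1, 0, 0, 0, 0, 0, 0, -1, 0, 0, 0, 0, 0, 0])

```text
t: 29.35
eef_pos: [0.6528, -0.1607, 0.1135]
tool_rot: [0.001, 0.707, 0.707, 0.001]
contact_force: [-2.2, 1.7, 9.8]
gripper_width: 0.182
```

>>> drive_tool(series=[-1, 0, 0, 2, 0, 0, 0, -1, 0, 0, 2, 0, 0, 0, -1, 0, 0, 0, 0, 0, 0, -1, 0, 0, -6, 0, 0, 0, 0, 0, 0, 0, 0, 0, 0, 0, 0, 0, 0, 0, 0, 0, 0, 0, 0, -15, 0, 0, 0, 0, 0, 0, -45, 0, 0, 0, 1, 0, 0, -45, 0, 0, 0, 1, 0, 0, -30, 0, 0, 0, 1, -40, -40, -30, 0, 0, 0, 1, -40, -40, 0, 0, 0, 0])

```text
t: 30.85
eef_pos: [0.5737, -0.2405, 0.2816]
tool_rot: [0.003, 0.706, 0.708, 0.001]
contact_force: [0.1, -0.9, -0.5]
gripper_width: 1.002
```

```bash
python3 - <<'E'
from h import *
o=bot.get_obs();print(o['t'],o['eef_pos'],o['gripper_width'])
t=cam('top');s=cam('side')
cv2.imwrite('pics/raw_t1.png',t['pixels'])
a=cv2.resize(t['pixels'][120:250,265:465],(600,390),interpolation=cv2.INTER_CUBIC)
b=cv2.resize(s['pixels'][140:300,210:410],(600,480),interpolation=cv2.INTER_CUBIC)
cv2.imwrite('pics/h1.png',a);cv2.imwrite('pics/h2.png',b)
cv2.imwrite('pics/h.png',cv2.resize(np.vstack([a,b]),None,fx=.69,fy=.69,interpolation=cv2.INTER_AREA))
E
```

```text
30.85 [ 0.57373299 -0.24048403  0.28164448] 1.0021940599377452
```

View pics/h.png

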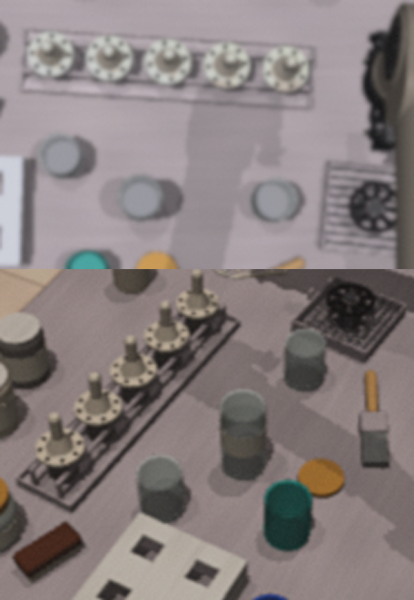

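All five pegs stand on the rack. Jar1 has been knocked to top crop (61,156); the other jars are unchanged. Now compute the jar positions from both views.

```bash
python3 - <<'E'
from h import *
t=cam('top');s=cam('side')
T={'j1':((294.5,195.4),(287.3,238.1),.08),'tall':((333.6,215.7),(327.4,205.7),.13),'j2':((398.3,217.1),(357.3,176.7),.08)}
for n,(a,b,z) in T.items(): print(n,onz(t,*a,z)[:2].round(4),onz(s,*b,z)[:2].round(4))
# extents in the images: grey glass vs. table by saturation/hue difference
for n,(a,b,z) in T.items():
    u,v=map(int,a); row=t['pixels'][v-1:v+2,u-16:u+17].mean(0).astype(int); print(n,'row',u-16,[f"{p[0]-p[2]}/{p[1]}" for p in row])
    col=t['pixels'][v-16:v+17,u-1:u+2].mean(1).astype(int); print('  col',v-16,[f"{p[0]-p[2]}/{p[1]}" for p in col])
c=[(c0[0],c0[1]) for c0 in []]
for x,y in((.6525,-.161),(.658,-.071),(.663,.018),(.6675,.107),(.6715,.197)): print(proj(t,[x,y,.066]).round(1),proj(s,[x,y,.066]).round(1))
E
```

```text
j1 [0.5136 0.1798] [0.5147 0.1847]
tall [0.4483 0.0575] [0.4507 0.0624]
j2 [ 0.4475 -0.143 ] [ 0.448  -0.1355]
j1 row 278 ['-4/149', '-4/143', '-4/136', '-3/134', '-3/138', '-1/143', '3/144', '6/138', '7/135', '7/141', '9/149', '8/153', '8/153', '8/153', '8/152', '8/153', '8/153', '9/153', '8/153', '9/153', '8/152', '8/153', '9/152', '8/149', '7/138', '5/119', '4/103', '1/98', '-2/97', '-2/98', '-2/99', '-3/100', '-2/110']
  col 179 ['-5/166', '-5/165', '-4/167', '-4/165', '-3/161', '0/157', '3/148', '6/135', '6/133', '7/141', '8/149', '9/152', '9/153', '9/153', '8/153', '8/153', '9/153', '8/152', '9/152', '9/153', '9/153', '9/153', '9/152', '7/148', '6/132', '4/111', '1/108', '-1/127', '-2/143', '-4/150', '-4/152', '-4/155', '-5/158']
tall row 317 ['-3/144', '-4/143', '-5/143', '-4/142', '-2/142', '1/142', '5/142', '7/143', '8/147', '8/151', '8/153', '8/153', '8/153', '9/152', '9/153', '8/152', '8/153', '8/153', '8/153', '8/153', '8/153', '8/152', '8/152', '8/147', '7/138', '5/127', '2/115', '-2/102', '-1/98', '-3/98', '-2/98', '-2/98', '-2/99']
  col 199 ['-4/162', '-4/162', '-5/16
[... 378 characters left out ...]
'9/152', '8/153', '8/153', '8/152', '7/153', '7/152', '8/153', '7/152', '7/152', '6/153', '5/152', '6/151', '6/146', '6/140', '6/134', '4/133', '4/132', '3/123', '1/109', '-2/102', '-3/111', '-3/132', '-5/152', '-4/158']
  col 201 ['-4/147', '-4/155', '-3/158', '-3/158', '-2/155', '1/150', '4/142', '6/135', '5/138', '6/146', '5/151', '6/152', '5/152', '5/153', '6/153', '7/152', '6/153', '7/152', '8/153', '7/153', '7/153', '7/153', '7/152', '7/145', '6/134', '2/125', '-1/133', '-4/145', '-3/149', '-4/148', '-4/148', '-3/152', '-4/156']
[[403.1 152.5]] [[305.2 155.8]]
[[374.6 150.7]] [[290.  171.4]]
[[346.4 149. ]] [[274.2 188. ]]
[[318.3 147.5]] [[257.5 205.7]]
[[289.9 146.2]] [[239.5 225. ]]
```

>>> drive_tool(series=[1, 50, -20, 0, 0, 0, 0, 1, 50, -20, 0, 0, 0, 0, 1, 50, -20, 0, 0, 0, 0, 1, 50, -20, 0, 0, 0, 0, 1, 50, -20, 0, 0, 0, 0, 1, 52, -20, 0, 0, 0, 0, 1, 0, 0, 40, 0, 0, 0, 1, 0, 0, 0, 0, 0, 0, 1, 0, 0, 0, 0, 0, 0, 1, 0, 0, 0, 0, 0, 0], force=70)

```text
t: 32.3
eef_pos: [0.4534, 0.0617, 0.239]
tool_rot: [0.0, 0.707, 0.707, 0.001]
contact_force: [0.9, 0.2, 0.3]
gripper_width: 0.999
```

>>> drive_tool(series=[1, 0, -1, 50, 0, 0, 0, 1, 0, 0, 45, 0, 0, 0, 1, 0, 0, 30, 0, 0, 0, 1, 0, 0, 19, 0, 0, 0, 1, 0, 0, 0, 0, 0, 0, 1, 0, 0, 0, 0, 0, 0, -1, 0, 0, 0, 0, 0, 0, -1, 0, 0, 0, 0, 0, 0, -1, 0, 0, 0, 0, 0, 0, -1, 0, 0, 0, 0, 0, 0])

```text
t: 33.55
eef_pos: [0.4527, 0.062, 0.0956]
tool_rot: [0.001, 0.707, 0.707, 0.001]
contact_force: [-1.4, -0.8, 13.0]
gripper_width: 0.755
```

>>> drive_tool(series=[-1, 0, 0, -30, 0, 0, 0, -1, 0, 0, -50, 0, 0, 0, -1, 0, 0, -40, 0, 0, 0, -1, -44, -1, 0, 0, 0, 0, -1, -45, -1, 0, 0, 0, 0, -1, -45, -2, 0, 0, 0, 0, -1, -45, -1, 0, 0, 0, 0, -1, -45, -2, 0, 0, 0, 0, -1, -45, -1, 0, 0, 0, 0, -1, -45, -2, 0, 0, 0, 0, -1, -44, -1, 0, 0, 0, 0, -1, 0, 0, 0, 0, 0, 0])

```text
t: 35.05
eef_pos: [0.4392, -0.3004, 0.2137]
tool_rot: [0.0, 0.709, 0.705, -0.001]
contact_force: [0.2, 0.3, -3.1]
gripper_width: 0.753
```

>>> drive_tool(series=[-1, 0, 0, 35, 0, 0, 0, -1, 0, 0, 20, 0, 0, 0, -1, 0, 0, 0, 0, 0, 0, -1, 0, 0, 0, 0, 0, 0, -1, 0, 0, 0, 0, 0, 0])

```text
t: 35.67
eef_pos: [0.4414, -0.2964, 0.16]
tool_rot: [0.001, 0.707, 0.708, 0.0]
contact_force: [1.1, 0.0, -2.4]
gripper_width: 0.753
```

```bash
python3 - <<'E'
from h import *
o=bot.get_obs();print(o['t'],o['eef_pos'],o['gripper_width'],o['contact_force'])
t=cam('top');s=cam('side')
a=cv2.resize(t['pixels'][150:280,380:510],(400,400),interpolation=cv2.INTER_CUBIC)
b=cv2.resize(s['pixels'][110:230,310:430],(400,400),interpolation=cv2.INTER_CUBIC)
cv2.imwrite('pics/r1.png',np.hstack([a,b]))
E
```

```text
35.675 [ 0.44143021 -0.29642608  0.15998554] 0.7530442654727121 [ 1.12658536  0.03834642 -2.40534725]
```

View pics/r1.png

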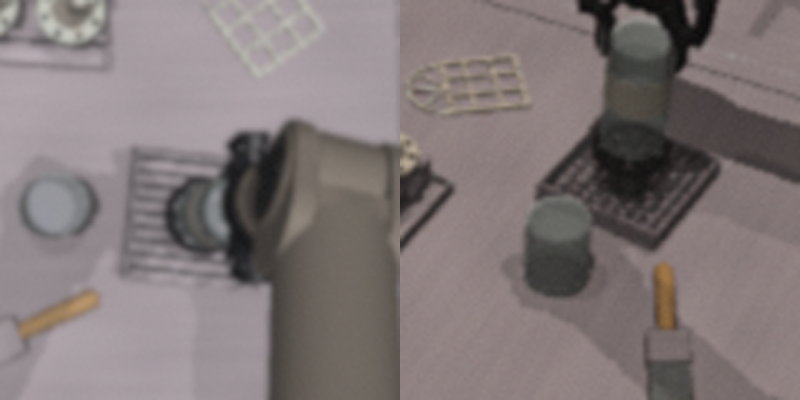

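The jar hangs centred over the rinser, about 9 mm above the disc. Press it.

>>> drive_tool(series=[-1, 0, 0, 6, 0, 0, 0, -1, 0, 0, 6, 0, 0, 0, -1, 0, 0, 5, 0, 0, 0, -1, 0, 0, 4, 0, 0, 0, -1, 0, 0, 3, 0, 0, 0, -1, 0, 0, 2, 0, 0, 0, -1, 0, 0, 0, 0, 0, 0], force=90)

```text
t: 36.65
eef_pos: [0.4415, -0.2971, 0.1363]
tool_rot: [0.001, 0.707, 0.707, -0.001]
contact_force: [-8.4, 3.8, 34.0]
gripper_width: 0.75
```

At the stop (rim about 41 mm, 34 N). Hold.

>>> drive_tool(series=[-1, 0, 0, 0, 0, 0, 0, -1, 0, 0, -0.5, 0, 0, 0, -1, 0, 0, 0, 0, 0, 0, -1, 0, 0, 0, 0, 0, 0, -1, 0, 0, 0, 0, 0, 0, -1, 0, 0, 0, 0, 0, 0, -1, 0, 0, 0, 0, 0, 0, -1, 0, 0, 0, 0, 0, 0, -1, 0, 0, 0, 0, 0, 0, -1, 0, 0, 0, 0, 0, 0, -1, 0, 0, 0, 0, 0, 0, -1, 0, 0, 0, 0, 0, 0])

```text
t: 38.15
eef_pos: [0.4414, -0.297, 0.1364]
tool_rot: [0.001, 0.707, 0.707, -0.001]
contact_force: [-7.5, 2.8, 29.5]
gripper_width: 0.752
```

>>> drive_tool(series=[-1, 0, 0, -30, 0, 0, 0, -1, 0, 0, -50, 0, 0, 0, -1, 0, 0, -40, 0, 0, 0, -1, 23, 35, 0, 0, 0, 0, -1, 23, 35, 0, 0, 0, 0, -1, 23, 35, 0, 0, 0, 0, -1, 23, 35, 0, 0, 0, 0, -1, 22, 35, 0, 0, 0, 0, -1, 22, 36, 0, 0, 0, 0, -1, 0, 0, 0, 0, 0, 0, -1, 0, 0, 0, 0, 0, 0, -1, 0, 0, 0, 0, 0, 0])

```text
t: 39.65
eef_pos: [0.6506, -0.1615, 0.2528]
tool_rot: [-0.0, 0.707, 0.707, -0.001]
contact_force: [-0.4, -0.9, -2.5]
gripper_width: 0.751
```

```bash
python3 - <<'E'
from h import *
o=bot.get_obs();print(o['t'],o['eef_pos'],o['gripper_width'],o['contact_force'])
s=cam('side')
cv2.imwrite('pics/r2.png',cv2.resize(s['pixels'][90:210,250:370],(500,500),interpolation=cv2.INTER_CUBIC))
E
```

```text
39.65 [ 0.65058675 -0.16145987  0.25282392] 0.7513741941065388 [-0.35630803 -0.90089041 -2.48754627]
```

View pics/r2.png

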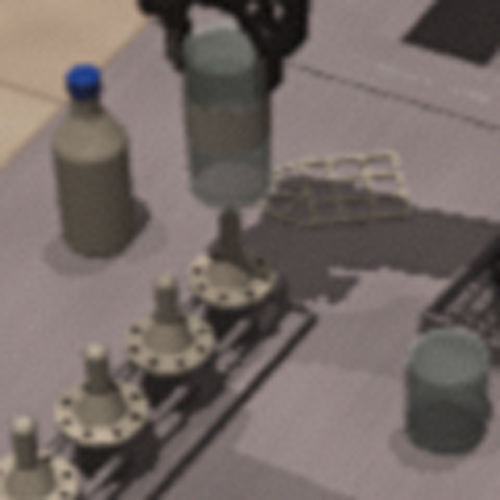

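The jar hangs upright right above peg 1. Lower it.

>>> drive_tool(series=[-1, 0, 1, 30, 0, 0, 0, -1, 0, 0, 30, 0, 0, 0, -1, 0, 0, 20, 0, 0, 0, -1, 0, 0, 6, 0, 0, 0, -1, 0, 0, 3, 0, 0, 0, -1, 0, 0, 2, 0, 0, 0, -1, 0, 0, 0, 0, 0, 0, -1, 0, 0, 0, 0, 0, 0])

```text
t: 40.7
eef_pos: [0.6532, -0.1601, 0.1632]
tool_rot: [0.001, 0.707, 0.707, 0.0]
contact_force: [-0.0, -0.4, -0.5]
gripper_width: 0.749
```

>>> drive_tool(series=[-1, 0, 0, 1, 0, 0, 0, -1, 0, 0, 1, 0, 0, 0, -1, 0, 0, 0, 0, 0, 0, -1, 0, 0, 0, 0, 0, 0])

```text
t: 41.2
eef_pos: [0.6533, -0.16, 0.1621]
tool_rot: [0.001, 0.707, 0.707, 0.0]
contact_force: [-2.4, -0.2, 6.5]
gripper_width: 0.75
```

>>> drive_tool(series=[0.9, 0, 0, 0, 0, 0, 0, 1, 0, 0, 0, 0, 0, 0, 1, 0, 0, 0, 0, 0, 0, 1, 0, 0, -30, 0, 0, 0, 1, 0, 0, -50, 0, 0, 0, 1, 0, 0, -20, 0, 0, 0, 1, 5, -40, 0, 0, 0, 0, 1, 5, -40, 0, 0, 0, 0, 1, 5, -40, 0, 0, 0, 0, 1, 5, -40, 0, 0, 0, 0, 1, 3, -40, 0, 0, 0, 0, 1, 0, 0, 0, 0, 0, 0], force=60)

```text
t: 42.7
eef_pos: [0.4497, -0.1376, 0.2598]
tool_rot: [-0.0, 0.707, 0.707, -0.001]
contact_force: [1.0, 0.3, 1.2]
gripper_width: 1.006
```

>>> drive_tool(series=[1, 0, 0, 0, 0, 0, 0, 1, 0, 0, 0, 0, 0, 0])

```text
t: 42.95
eef_pos: [0.4535, -0.1372, 0.2603]
tool_rot: [-0.0, 0.707, 0.708, 0.0]
contact_force: [-0.6, 0.2, 0.5]
gripper_width: 1.002
```

```bash
python3 - <<'E'
from h import *
o=bot.get_obs();print(o['t'],o['eef_pos'],o['gripper_width'],o['contact_force'])
s=cam('side')
cv2.imwrite('pics/r3.png',cv2.resize(s['pixels'][100:270,250:420],(510,510),interpolation=cv2.INTER_CUBIC))
E
```

```text
42.95 [ 0.45354927 -0.13716418  0.26025839] 1.0020964580407115 [-0.64934002  0.15881046  0.50370429]
```

View pics/r3.png

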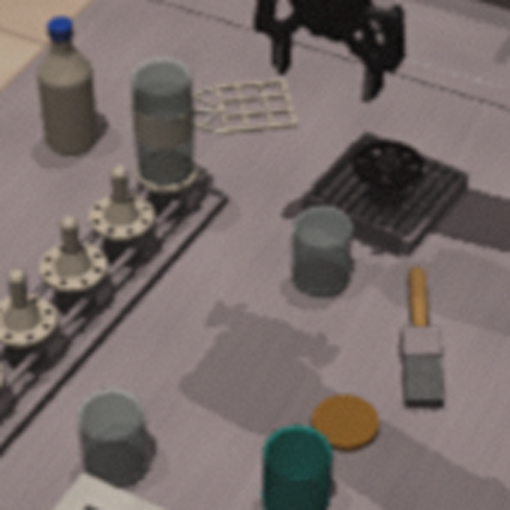

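The tall jar stands on peg 1 (163,125), and the gripper is over jar2 (322,250). Descend and grasp.

>>> drive_tool(series=[1, -1, -1, 50, 0, 0, 0, 1, 0, 0, 50, 0, 0, 0, 1, 0, 0, 45, 0, 0, 0, 1, 0, 0, 40, 0, 0, 0, 1, 0, 0, 25, 0, 0, 0, 1, 0, 0, 0, 0, 0, 0, 1, 0, 0, 0, 0, 0, 0, -1, 0, 0, 0, 0, 0, 0, -1, 0, 0, 0, 0, 0, 0, -1, 0, 0, 0, 0, 0, 0, -1, 0, 0, 0, 0, 0, 0])

```text
t: 44.38
eef_pos: [0.4526, -0.1386, 0.052]
tool_rot: [0.001, 0.707, 0.707, 0.0]
contact_force: [-1.9, 1.3, 9.2]
gripper_width: 0.738
```

>>> drive_tool(series=[-1, 0, 0, -50, 0, 0, 0, -1, 0, 0, -55, 0, 0, 0, -1, 0, 0, -55, 0, 0, 0, -1, 26, 35, 0, 0, 0, 0, -1, 26, 35, 0, 0, 0, 0, -1, 26, 35, 0, 0, 0, 0, -1, 26, 35, 0, 0, 0, 0, -1, 26, 35, 0, 0, 0, 0, -1, 26, 36, 0, 0, 0, 0, -1, 0, 0, 0, 0, 0, 0, -1, 0, 0, 0, 0, 0, 0, -1, 0, 0, 0, 0, 0, 0])

```text
t: 45.88
eef_pos: [0.6617, 0.0165, 0.2104]
tool_rot: [0.0, 0.707, 0.707, -0.001]
contact_force: [-0.1, -0.1, -1.7]
gripper_width: 0.727
```

>>> drive_tool(series=[-1, 0, 0, 30, 0, 0, 0, -1, 0, 0, 35, 0, 0, 0, -1, 0, 0, 20, 0, 0, 0, -1, 0, 0, 5, 0, 0, 0, -1, 0, 0, 0, 0, 0, 0, -1, 0, 0, 0, 0, 0, 0])

```text
t: 46.62
eef_pos: [0.6633, 0.0181, 0.1217]
tool_rot: [0.001, 0.707, 0.707, 0.001]
contact_force: [0.2, -0.2, -1.7]
gripper_width: 0.736
```

>>> drive_tool(series=[-1, 0, 0, 2, 0, 0, 0, -1, 0, 0, 2, 0, 0, 0, -1, 0, 0, 0, 0, 0, 0, -1, 0, 0, 0, 0, 0, 0])

```text
t: 47.12
eef_pos: [0.6632, 0.0181, 0.1182]
tool_rot: [0.001, 0.707, 0.707, 0.001]
contact_force: [-2.8, -0.7, 8.0]
gripper_width: 0.736
```

>>> drive_tool(series=[0.9, 0, 0, 0, 0, 0, 0, 1, 0, 0, 0, 0, 0, 0, 1, 0, 0, 0, 0, 0, 0, 1, 0, 0, -30, 0, 0, 0, 1, 0, 0, -50, 0, 0, 0, 1, 0, 0, -30, 0, 0, 0, 1, 33, -29, 0, 0, 0, 0, 1, 33, -29, 0, 0, 0, 0, 1, 33, -29, 0, 0, 0, 0, 1, 33, -29, 0, 0, 0, 0, 1, 34, -30, 0, 0, 0, 0, 1, 0, 0, 0, 0, 0, 0])

```text
t: 48.62
eef_pos: [0.5136, 0.1875, 0.2268]
tool_rot: [-0.0, 0.704, 0.71, 0.0]
contact_force: [-0.7, -1.4, -0.5]
gripper_width: 1.001
```

>>> drive_tool(series=[1, 0, 0, 0, 0, 0, 0, 1, 0, 0, 0, 0, 0, 0])

```text
t: 48.88
eef_pos: [0.5171, 0.1825, 0.2261]
tool_rot: [0.0, 0.708, 0.707, -0.0]
contact_force: [0.8, 0.3, -0.7]
gripper_width: 0.997
```

```bash
python3 - <<'E'
from h import *
o=bot.get_obs();print(o['t'],o['eef_pos'],o['gripper_width'],o['contact_force'])
s=cam('side')
x,y,_=o['eef_pos']; print(proj(s,[[x,y,.08],[x,y,0],[.5165,.1835,.08]]).round(1))
cv2.imwrite('pics/r4.png',cv2.resize(s['pixels'][130:300,210:380],(510,510),interpolation=cv2.INTER_CUBIC))
E
```

```text
48.875 [0.51707139 0.18250161 0.22606575] 0.9968832705126387 [ 0.81006259  0.28049385 -0.7244457 ]
[[287.  237.3]
 [288.6 254.8]
 [287.  237.6]]
```

View pics/r4.png

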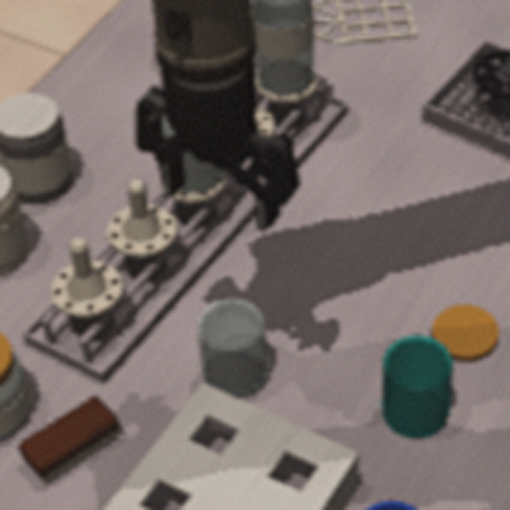

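Jar1's top at crop (232,322), raw (287.3,237.3), is right under the gripper. Descend and grasp.

>>> drive_tool(series=[1, 0, 0, 50, 0, 0, 0, 1, 0, 0, 50, 0, 0, 0, 1, 0, 0, 45, 0, 0, 0, 1, 0, 0, 30, 0, 0, 0, 1, 0, 0, 0, 0, 0, 0, 1, 0, 0, 0, 0, 0, 0, -1, 0, 0, 0, 0, 0, 0, -1, 0, 0, 0, 0, 0, 0, -1, 0, 0, 0, 0, 0, 0, -1, 0, 0, 0, 0, 0, 0])

```text
t: 50.18
eef_pos: [0.5177, 0.1842, 0.0537]
tool_rot: [0.001, 0.707, 0.707, 0.001]
contact_force: [-1.4, -1.1, 11.9]
gripper_width: 0.751
```

>>> drive_tool(series=[-1, 0, 0, -50, 0, 0, 0, -1, 0, 0, -55, 0, 0, 0, -1, 0, 0, -55, 0, 0, 0, -1, 4, 39, 0, 0, 0, 0, -1, 4, 39, 0, 0, 0, 0, -1, 3, 39, 0, 0, 0, 0, -1, 3, 38, 0, 0, 0, 0, -1, 0, 0, 0, 0, 0, 0, -1, 0, 0, 0, 0, 0, 0, -1, 0, 0, 0, 0, 0, 0])

```text
t: 51.42
eef_pos: [0.6702, 0.1981, 0.2117]
tool_rot: [0.0, 0.706, 0.708, -0.0]
contact_force: [0.6, 0.4, -2.0]
gripper_width: 0.744
```

>>> drive_tool(series=[-1, 0, 0, 30, 0, 0, 0, -1, 0, 0, 35, 0, 0, 0, -1, 0, 0, 20, 0, 0, 0, -1, 0, 0, 4, 0, 0, 0, -1, 0, 0, 0, 0, 0, 0, -1, 0, 0, 0, 0, 0, 0])

```text
t: 52.18
eef_pos: [0.672, 0.1985, 0.1239]
tool_rot: [0.0, 0.707, 0.707, 0.001]
contact_force: [-1.1, -0.6, -1.7]
gripper_width: 0.745
```

>>> drive_tool(series=[-1, 0, 0, 2, 0, 0, 0, -1, 0, 0, 2, 0, 0, 0, -1, 0, 0, 1, 0, 0, 0, -1, 0, 0, 0, 0, 0, 0, -1, 0, 0, 0, 0, 0, 0])

```text
t: 52.8
eef_pos: [0.6716, 0.1981, 0.1198]
tool_rot: [0.001, 0.707, 0.707, 0.0]
contact_force: [-3.7, -2.2, 12.1]
gripper_width: 0.746
```

Contact. Release it and back off clear of the scene.

>>> drive_tool(series=[0.9, 0, 0, -0.5, 0, 0, 0, 1, 0, 0, 0, 0, 0, 0, 1, 0, 0, 0, 0, 0, 0, 1, 0, 0, -30, 0, 0, 0, 1, 0, 0, -50, 0, 0, 0, 1, 0, 0, -50, 0, 0, 0, 1, -10, -40, 0, 0, 0, 0, 1, -30, -40, 0, 0, 0, 0, 1, -50, -20, 0, 0, 0, 0, 1, -55, -20, 0, 0, 0, 0, 1, -55, -20, 0, 0, 0, 0, 1, -55, 0, 0, 0, 0, 0])

```text
t: 54.3
eef_pos: [0.53, -0.0588, 0.248]
tool_rot: [0.0, 0.707, 0.708, -0.0]
contact_force: [0.5, -0.9, 0.8]
gripper_width: 0.999
```

>>> drive_tool(series=[1, -55, -5, 0, 0, 0, 0, 1, -55, -5, 0, 0, 0, 0, 1, -55, 0, 0, 0, 0, 0, 1, -55, 0, 0, 0, 0, 0, 1, -55, 0, 0, 0, 0, 0, 1, -55, 0, 0, 0, 0, 0, 1, 0, 0, 0, 0, 0, 0, 1, 0, 0, 0, 0, 0, 0])

```text
t: 55.3
eef_pos: [0.5219, -0.3864, 0.2474]
tool_rot: [-0.0, 0.707, 0.708, 0.0]
contact_force: [-0.7, 1.0, 0.2]
gripper_width: 1.003
```

```bash
python3 - <<'E'
from m import *
o=bot.get_obs();print(o['t'],o['eef_pos'],o['gripper_width'],o['contact_force'])
t=cam('top');s=cam('side')
a=cv2.resize(t['pixels'][120:185,265:425],(800,325),interpolation=cv2.INTER_CUBIC)
b=cv2.resize(s['pixels'][115:265,215:345],(520,600),interpolation=cv2.INTER_CUBIC)
cv2.imwrite('pics/f1.png',a);cv2.imwrite('pics/f2.png',b)
E
```

```text
55.3 [ 0.52194142 -0.38635833  0.2474073 ] 1.003418245170324 [-0.65078795  1.01103834  0.16336031]
```

View pics/f2.png

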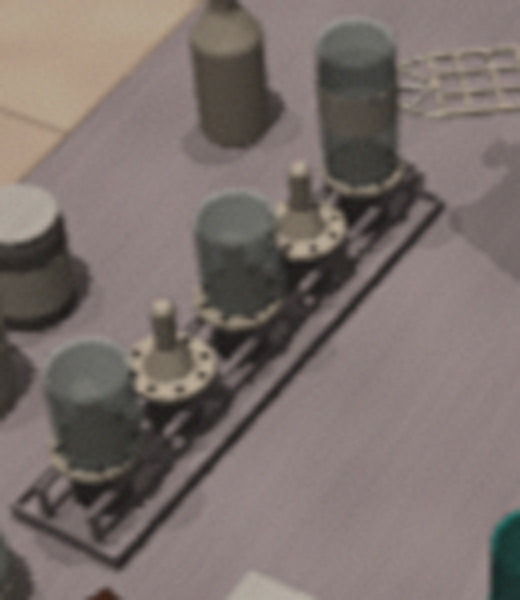

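View pics/f1.png

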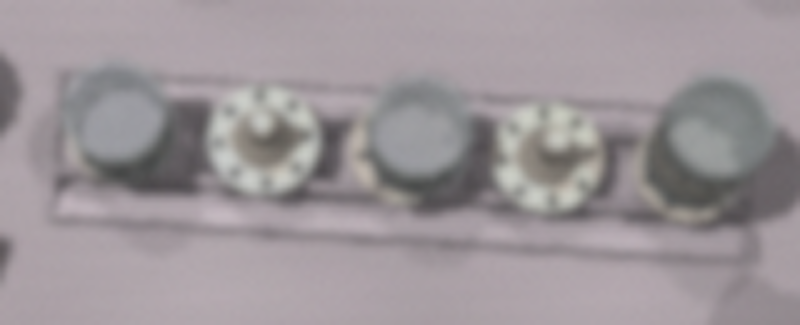

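The views show all three jars upright and mouth down on collars: side crop (95,410), (240,260) and (358,110). The bare pegs 2 and 4 are at (305,228) and (171,365), with collars where the fully-home height projects. Handing in.

```bash
python3 -c "
from station import bot
print(bot.hand_in())"
```

```text
the job is handed in; nothing more can be done
None
```

The job is handed in. All four pegs are in the rack, the tall jar has been rinsed, and all three jars stand mouth down on their own pegs. `hand_in` gives no verdict, so what follows rests on my own checks.

- **Pegs:** the four loose pegs were pressed into sockets 1 to 4. Each dropped about 4–5 mm from its loose stop and then stopped hard. I read 25–35 N on three of them. On socket 1's peg my last reading was about 10 N, already at the home height, before a final 4 mm push I did not read.
- **Rinse:** the tall jar was pressed onto the rinser with about 30 N. The head went down about 14 mm, to its stop, and was held there for 1.5 s.
- **Jars:** the tall jar is on the peg in socket 1, one plain jar on the peg in socket 3, and the other on the fixed peg. One plain jar had been knocked aside during the run, so I located it again before picking it up.
- **Last pictures:** all three jars look upright on their collars and the arm is clear of everything. The model window was not touched. I judged jar seating and peg height by eye and from contact heights, not by a precise measurement. Collar heights were compared only for the two pegs without jars: one matched its expected position closely, the other was within about 2 camera pixels.
- **Disagreement:** the rack's position from the camera was about 4 mm off in x from where the pegs actually seated. I corrected for this from the second peg on.

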